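# Shut the long game box

### The job

The draughts have been put away in the longer of the two open grey plastic game boxes: swing its hinged lid shut and press it fully home, so that the tab at the lid's front edge drops behind the front rim. Leave the shorter box with the dice standing open, its lid as it is.

Things in the scene. Friction and masses are not known exactly. Their poses are not given: they have to be found in the camera images.
- long_box: Longer grey box, to shut; fixed, 90 deep (x) x 130 (y) x 50 mm high, walls 3, draughts inside below 30. Origin: centre of underside; x runs from front rim (robot's side, turned up to 1 rad) to back rim, z up. Hinge axis along y at x=+45, z=50. Lid 90 x 130 x 6 mm; shut, it lies on the rim, top at z=56. Short box and bowl (55 high) stand beside it in any order, 20 mm or more away; all else is low.
- long_box_lid (a joint): Lid angle of the long box, rad: 0 shut flat on the rim, 1.57 upright, stop at 1.9; starts at 1.5 to 1.85, about upright or leaning back. Stiff friction hinge: the lid stays wherever it is left (no spring, no catch) and takes about 1 to 3 N near its front edge to swing shut.
- long_box_tab (a point): Middle of the free edge of the long box lid's tab. The tab (40 wide, 3 thick, 16 mm deep) stands square to the lid's inner face near its front edge; this point is 83.5 mm from the hinge along the lid and 16 mm off its inner face. Shut, the tab hangs 2 mm behind the front wall, this point 34 mm above the table, 16 mm below the rim.
- short_box_tab (a point): The same point on the lid of the shorter grey box (90 deep, 80 long, 50 mm high, dice inside, fixed; lid, tab and hinge otherwise alike, open at 1.5 to 1.85 rad, hinge on its back rim too). That lid must be left as it is.
Things that resemble listed ones, but are neither listed nor needed, are in the scene too. Leave any turquoise or yellow look-alike of the long_box alone.

How it is judged (in metres and radians):
At the end, for the whole second after the job is handed in: The long box's lid is shut to within 0.1 rad (about 9 mm at the front edge), so its tab hangs behind the front wall with its edge at least 7 mm below the rim, and it stays so; the short box's lid is still open as it was, its tab within 20 mm of where it began (value of joint long_box_lid below 0.1 rad and z of long_box_tab in the frame of long_box below 0.043 m and x of long_box_tab in the frame of long_box above -0.042 m and distance of short_box_tab from where it was at the start of the episode below 0.02 m); the robot touches nothing.
It fails at once if the short box's lid is swung (its tab moves more than 20 mm) (distance of short_box_tab from where it was at the start of the episode above 0.02 m).
It also fails if it takes over 32 s, if anything falls off the work surface, if the arm or the gripper's body presses on something with over 40 N, if the wrist force passes 120 N, or if a joint passes its speed limit or range.

### The arm

A 6-joint arm with a two-finger parallel gripper is mounted at the origin on the work surface. World frame = base frame: x ahead of the robot, y to its left, z up, the work surface at z = 0. Lengths are in mm, angles in rad, forces in N, time in s.
With the tool pointing down it reaches from about 350 to 875 mm from the base axis. Payload 4.2 kg.
Tool frame: the origin (TCP) lies midway between the tips of the shut fingers; the grasp point (between the pads) lies 19 mm behind it; z points along the fingers, y is the line along which they close (so a half turn about z gives the same grasp; the last joint's range is limited). The gripper opens to 85 mm and grips with 20 to 120 N. Pads are 22 mm wide; open, the fingers measure 114 mm over their backs; the gripper's body (76 mm by 85 mm) begins 54 mm behind the grasp point. The pads swing forward as they close: fully open they stand 13 mm farther back than shut.
Start: joints at [-0.92, 0.385, 0.008, 0, -1.194, -0.259], TCP at [238.671, -577.612, 231.312] pointing down, gripper open.
Joint ranges: [-3.14, 3.14], [-1.21, 2.06], [-1.07, 1.41], [-3.16, 2.05], [-2.99, -0.16], [-3.1, 3.1]. Speed limits (rad/s): [2.79, 2.79, 3.14, 3.14, 3.14, 3.14].

### API

Orientations are given as a unit quaternion [x, y, z, w].
In Python, from bench import read_state, get_image, job_done gives the robot as it stands.
- The arm moves only by the tool servo_tool, never from a script. Its arguments are lists of equal length, an entry for each row: "rotation": the turn, a rotation vector about the world's x, y, z scaled (see below), a list of three; "slide": the shift along the world's x, y, z scaled (see below), a list of three; "grip": the opening, from -1 (shut) to 1 (fully open). In form: {"rotation": [[rx, ry, rz], ...], "slide": [[tx, ty, tz], ...], "grip": [grip, ...]}. A call has 1 to 8 rows; each row is the pose to reach, as a shift and turn from the pose commanded when the call began, turning the shorter way round; what a row does not reach only later rows make up. The controller multiplies each number of a shift by 0.2 m and each number of a turn by 360 degrees. A row lasts 1/8 s, in which the tool goes at most 62.5 mm and 10.7 degrees, less where a joint would pass 70% of its speed; a pose out of reach is approached as far as the arm can. A call with a number of a shift or a turn outside -1 to 1 is refused whole. A call with a gripper value outside its range is refused whole. The fingers move at their own pace and stop on an object; the grip force is fixed at half the most. Time passes only in rows, so rows that repeat a pose let the fingers close. It gives the time, the measured TCP pose, the force, the opening and the grip force at its end, in the units of the state.
- read_state(): the state, without advancing time (a new reading comes with each control period).
- get_image(name): name is "scene" or "top" or "wrist"; returns a dict with "image" (480x640x3 uint8, red, green, blue), "depth" (480x640 float32, mm along the optical axis (not along the pixel's ray), 0 where there is no reading), "camera_matrix" (3x3 intrinsics, pixels), "rvec" (rotation vector, rad) and "tvec" (3), from world to camera coordinates, as OpenCV has them; the wrist camera has in their place "hand_eye" (4x4, takes a point from camera to tool coordinates, whose origin is the TCP and whose axes are the flange's). Camera axes: x right, y down, z forward; pixel columns grow to the right and rows downward; lengths in mm; the calibration is good to about 2 mm. A picture is of the moment at which its call begins: read the wrist's pose just before it.
- job_done(): hands the job in; it is judged then, once.
The state is a dict: "clock": time; "joints": joint angles; "joint_vel": joint speeds; "joint_efforts": joint torques, N m; "position": TCP position; "ee_rot": TCP orientation; "contact_force": force on the tool from outside, world axes, zero at the start; "wrist_torque": the same for the moment, N m; "gripper_width": finger opening in mm; "grasp_force": force on a finger pad.
Only numpy, scipy, OpenCV 4.12 (cv2) and the standard library are available. Lean on these libraries where they do the work, as an engineer would, in place of code of your own. Each camera call takes 0.05 s, during which the arm holds its last target. There are 200 camera calls.

## Working session

There is one attempt and no reset: what is moved stays moved. The work goes in short steps, Python scripts to look and compute and a tool call to move; the robot and the scene stay as the last step left them, time stands still between calls to the robot, and variables do not carry over. Pictures are saved under pics/ and viewed, at most 10 in all, crops included, and the job is handed in when it is done.

Besides the shell and the picture viewer there is one more tool, called after ">>>" as a command line: name --argument value ..., lists and objects as JSON in quotes. servo_tool: Moves the arm, as the interface text tells. Shifts and turns lie within -1 to 1; 1 stands for 0.2 m of shift or 360 degrees of turn. Its arguments: {"type":"object","properties":{"rotation":{"type":"array","items":{"type":"array","items":{"type":"number","minimum":-1,"maximum":1}}},"slide":{"type":"array","items":{"type":"array","items":{"type":"number","minimum":-1,"maximum":1}}},"grip":{"type":"array","items":{"type":"number"}}},"required":["rotation","slide","grip"]}

```bash
mkdir -p pics; cat > h.py <<'E'
import numpy as np, cv2
from bench import read_state, get_image, job_done
def pts(d):
    K=np.array(d["camera_matrix"]);R,_=cv2.Rodrigues(np.array(d["rvec"],float));t=np.array(d["tvec"],float).ravel()
    z=d["depth"];v,u=np.mgrid[0:480,0:640]
    c=np.stack([(u-K[0,2])/K[0,0]*z,(v-K[1,2])/K[1,1]*z,z],-1)
    P=(c-t)@R; P[z==0]=np.nan
    return P
E
python3 - <<'E'
from h import *
s=read_state();print(s["clock"],s["position"],s["ee_rot"])
for n in("top","scene"):
    d=get_image(n);np.savez(n+".npz",**{k:np.array(v) for k,v in d.items()})
    cv2.imwrite(f"pics/{n}.png",d["image"][...,::-1])
E
```

```text
0.0 [ 238.44664236 -577.09037202  230.22380136] [-1.94538790e-01  9.80894212e-01  1.06836718e-03 -2.51778272e-04]
```

View pics/top.png

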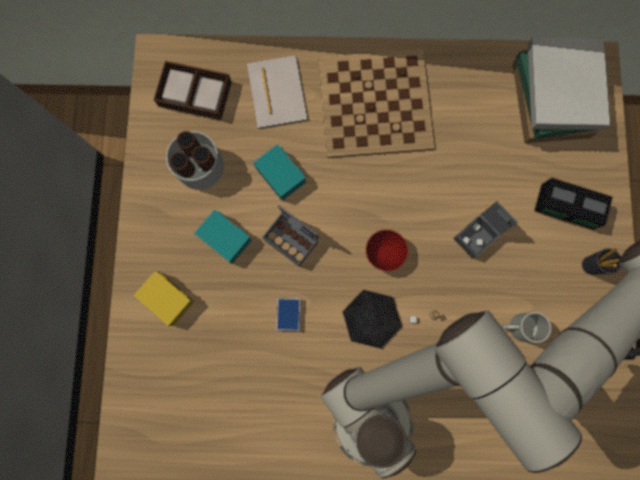

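View pics/scene.png

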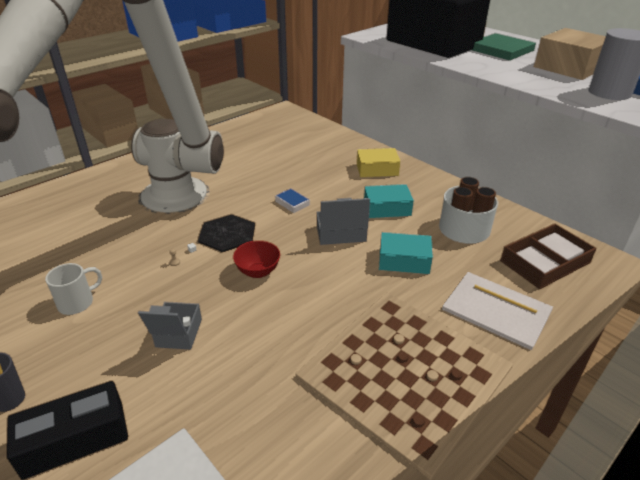

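Two grey candidates appear in the top view. One, at (292,237), holds brown and cream draughts with its lid up at the far right side. The other, at (485,230), holds white dice. Turquoise and yellow boxes at (280,172), (223,236) and (163,298) are look-alikes. The one at (292,237) fits the long box; I'll confirm that by size and with an enlarged crop.

```bash
python3 - <<'E'
from h import *
d=dict(np.load("top.npz"));P=pts(d);im=d["image"]
cv2.imwrite("pics/crop.png",cv2.resize(im[180:290,220:540,::-1],None,fx=2.5,fy=2.5,interpolation=cv2.INTER_CUBIC))
hsv=cv2.cvtColor(im,cv2.COLOR_RGB2HSV)
for n,(u0,u1,v0,v1) in dict(long=(255,330,200,275),short=(445,525,195,265)).items():
    p=P[v0:v1,u0:u1].reshape(-1,3);p=p[np.isfinite(p[:,0])]
    for lo,hi in((42,60),(70,160)):
        q=p[(p[:,2]>lo)&(p[:,2]<hi)]
        r=cv2.minAreaRect(q[:,:2].astype(np.float32));print(n,lo,len(q),r,cv2.boxPoints(r).round().tolist(),q[:,2].max())
    print(np.histogram(p[:,2],bins=range(-5,150,10)))
d=dict(np.load("scene.npz"));P=pts(d)
for n,(u0,u1,v0,v1) in dict(long=(310,375,195,250),short=(140,205,300,350)).items():
    p=P[v0:v1,u0:u1].reshape(-1,3);p=p[np.isfinite(p[:,0])]
    q=p[(p[:,2]>65)];print(n,len(q))
    if len(q)>20:
        c=q.mean(0);w=np.linalg.svd(q-c,full_matrices=False)[2];print(c,w[2],q.max(0),q.min(0), cv2.boxPoints(cv2.minAreaRect(q[:,:2].astype(np.float32))).round())
E
```

```text
long 42 207 ((503.16070556640625, 243.09356689453125), (131.43516540527344, 90.65644836425781), 54.33705520629883) [[428.0, 216.0], [502.0, 163.0], [578.0, 270.0], [505.0, 323.0]] 59.59908571645897
long 70 259 ((530.9586181640625, 222.0283966064453), (129.56263732910156, 21.839006423950195), 54.794334411621094) [[485.0, 175.0], [503.0, 163.0], [577.0, 269.0], [559.0, 281.0]] 148.55994660960488
(array([3643,  719,  305,  267,   61,  156,   33,    8,    8,    9,    9,
          6,   14,   52,  147]), array([ -5,   5,  15,  25,  35,  45,  55,  65,  75,  85,  95, 105, 115,
       125, 135, 145]))
short 42 248 ((524.4660034179688, -287.0810852050781), (80.3299331665039, 99.54454803466797), 42.784950256347656) [[461.0, -278.0], [529.0, -351.0], [588.0, -296.0], [520.0, -223.0]] 59.970371429028916
short 70 545 ((564.5130615234375, -330.1865234375), (79.98382568359375, 29.334444046020508), 42.64495849609375) [[525.0, -346.0], [545.0, -368.0], [604.0, -314.0], [584.0, -292.0]] 145.88218329433644
(array([3676,  590,  156,   73,   84,  173,   82,   69,   66,   68,   66,
         61,   40,   93,  107]), array([ -5,   5,  15,  25,  35,  45,  55,  65,  75,  85,  95, 105, 115,
       125, 135, 145]))
long 1294
[536.43301766 212.03276508 105.94489056] [ 0.80587891 -0.58581386  0.08591447] [577.51937096 268.32308853 145.60058825] [494.90498513 155.88671298  65.02196621] [[479. 173.]
 [507. 154.]
 [582. 261.]
 [554. 280.]]
short 895
[ 564.87144731 -333.67405853  109.66352012] [ 0.66719442 -0.72586204 -0.16725999] [ 598.57444888 -297.69166635  140.50911544] [ 528.3100488  -365.38189871   65.00835711] [[ 524. -352.]
 [ 543. -372.]
 [ 602. -316.]
 [ 584. -297.]]
```

View pics/crop.png

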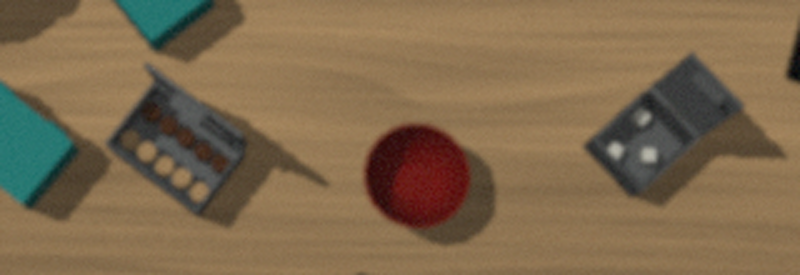

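The measured rim is 131 x 91 mm, which matches the long box, and the crop shows the draughts inside it. The dice box measures 80 mm, so it is the short one.

- **Long box:** centre at (503,243), front-to-back axis (0.814,-0.581), lid at about 1.5 rad.
- **Plan:** shut the fingers, go over to behind the lid, then push it round and down.

>>> servo_tool --rotation '[[0,0,0.03],[0,0,0.06],[0,0,0.088],[0,0,0.088],[0,0,0.088]]' --slide '[[0.1,0.2,0.03],[0.2,0.45,0.05],[0.32,0.7,0.05],[0.443,0.945,0.05],[0.443,0.945,0.05]]' --grip '[-1,-1,-1,-1,-1]'

```text
clock: 0.72
position: [328.3, -385.9, 241.4]
ee_rot: [-0.457, 0.889, 0.0, 0.0]
contact_force: [-0.4, 0.1, -0.0]
gripper_width: -0.3
grasp_force: 0.0
```

>>> servo_tool --rotation '[[0,0,0],[0,0,0],[0,0,0],[0,0,0],[0,0,0]]' --slide '[[0.1,0.24,0],[0.22,0.47,0],[0.33,0.71,0],[0.443,0.945,0],[0.443,0.945,0]]' --grip '[-1,-1,-1,-1,-1]'

```text
clock: 1.35
position: [416.9, -197.9, 241.2]
ee_rot: [-0.457, 0.89, 0.0, -0.0]
contact_force: [-1.1, -0.0, 0.6]
gripper_width: 0.1
grasp_force: 0.0
```

>>> servo_tool --rotation '[[0,0,0],[0,0,0],[0,0,0],[0,0,0],[0,0,0]]' --slide '[[0.1,0.24,0],[0.22,0.47,0],[0.33,0.71,0],[0.443,0.945,0],[0.443,0.945,0]]' --grip '[-1,-1,-1,-1,-1]'

```text
clock: 1.98
position: [505.8, -9.5, 240.6]
ee_rot: [-0.456, 0.89, 0.0, -0.0]
contact_force: [-0.1, 0.2, -0.8]
gripper_width: 0.3
grasp_force: 0.0
```

>>> servo_tool --rotation '[[0,0,0],[0,0,0],[0,0,0],[0,0,0],[0,0,0],[0,0,0]]' --slide '[[0.1,0.24,0],[0.22,0.47,0],[0.33,0.71,0],[0.443,0.945,0],[0.443,0.945,0],[0.443,0.945,0]]' --grip '[-1,-1,-1,-1,-1,-1]'

```text
clock: 2.72
position: [592.9, 176.6, 240.7]
ee_rot: [-0.454, 0.891, -0.0, -0.001]
contact_force: [-1.0, 0.3, -0.4]
gripper_width: -0.0
grasp_force: 0.0
```

```bash
python3 - <<'E'
from h import *
d=get_image("top");cv2.imwrite("pics/top2.png",d["image"][...,::-1])
s=read_state();print(s["clock"],s["position"],s["ee_rot"],s["contact_force"],s["gripper_width"],s["joints"])
E
```

```text
2.775 [592.84487165 176.32251899 241.05974808] [-4.54059272e-01  8.90971270e-01 -7.76880402e-05 -6.07086816e-04] [ 0.17435922 -0.02446242 -0.26433216] 0.050002003092122674 [ 5.50442426e-01  3.68016725e-01  7.16434649e-03  6.29438331e-05
 -1.21116661e+00 -1.17862858e+00]
```

>>> servo_tool --rotation '[[0,0,0],[0,0,0],[0,0,0],[0,0,0]]' --slide '[[0,0,-0.25],[0,0,-0.48],[0,0,-0.595],[0,0,-0.595]]' --grip '[-1,-1,-1,-1]'

```text
clock: 3.28
position: [591.8, 176.1, 120.9]
ee_rot: [-0.454, 0.891, -0.0, -0.002]
contact_force: [-0.3, -0.1, 0.7]
gripper_width: 0.3
grasp_force: 0.0
```

>>> servo_tool --rotation '[[0,0,0],[0,0,0],[0,0,0],[0,0,0],[0,0,0],[0,0,0],[0,0,0]]' --slide '[[-0.08,0.058,0],[-0.16,0.115,0],[-0.2,0.145,0],[-0.24,0.174,0],[-0.27,0.195,0],[-0.3,0.218,-0.01],[-0.32,0.23,-0.015]]' --grip '[-1,-1,-1,-1,-1,-1,-1]'

```text
clock: 4.15
position: [529.2, 224.9, 119.3]
ee_rot: [-0.455, 0.89, 0.0, 0.001]
contact_force: [2.0, 0.2, -0.3]
gripper_width: 0.0
grasp_force: 0.8
```

```bash
python3 - <<'E'
from h import *
d=get_image("scene");cv2.imwrite("pics/s2.png",d["image"][...,::-1])
s=read_state();p=np.array(s["position"])-[503,243,0];print(s["clock"],p[:2]@[.814,-.581],p[:2]@[.581,.814],p[2],s["contact_force"])
E
```

```text
4.2 31.374941353559464 0.25173270338773807 119.13031282859176 [0.53621304 0.91143519 0.60561414]
```

View pics/s2.png

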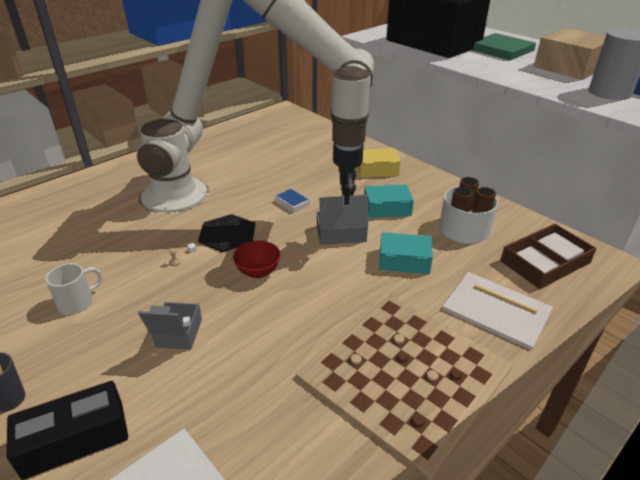

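The lid (345,215) is swinging forward under the fingertips, and the short box at (175,325) is untouched. I'll continue the arc.

>>> servo_tool --rotation '[[0,0,0],[0,0,0],[0,0,0],[0,0,0],[0,0,0],[0,0,0],[0,0,0],[0,0,0]]' --slide '[[-0.033,0.023,-0.02],[-0.065,0.047,-0.05],[-0.098,0.07,-0.09],[-0.126,0.09,-0.135],[-0.155,0.11,-0.185],[-0.175,0.125,-0.235],[-0.195,0.14,-0.28],[-0.195,0.14,-0.28]]' --grip '[-1,-1,-1,-1,-1,-1,-1,-1]'

```text
clock: 5.2
position: [488.9, 251.9, 62.0]
ee_rot: [-0.455, 0.891, -0.0, -0.002]
contact_force: [-0.5, -0.1, -0.3]
gripper_width: 0.1
grasp_force: 0.0
```

>>> servo_tool --rotation '[[0,0,0],[0,0,0],[0,0,0],[0,0,0]]' --slide '[[-0.03,0.02,-0.02],[-0.04,0.03,-0.035],[-0.04,0.03,-0.045],[-0.04,0.03,-0.045]]' --grip '[-1,-1,-1,-1]'

```text
clock: 5.7
position: [481.8, 258.7, 55.9]
ee_rot: [-0.455, 0.89, 0.0, 0.0]
contact_force: [-4.5, 0.6, 10.7]
gripper_width: 0.5
grasp_force: 5.4
```

Contact is at z = 56 with about 11 N. I'll press a little more, then retreat and look.

>>> servo_tool --rotation '[[0,0,0],[0,0,0],[0,0,0]]' --slide '[[-0.03,0.02,0],[-0.05,0.035,-0.01],[-0.05,0.035,-0.01]]' --grip '[-1,-1,-1]'

```text
clock: 6.08
position: [475.1, 266.0, 55.8]
ee_rot: [-0.456, 0.89, -0.001, 0.003]
contact_force: [4.5, -5.7, 14.9]
gripper_width: -0.1
grasp_force: 7.2
```

>>> servo_tool --rotation '[[0,0,0],[0,0,0],[0,0,0],[0,0,0],[0,0,0],[0,0,0]]' --slide '[[0,0,0.1],[0,0,0.3],[0,0,0.6],[0,0,0.8],[-0.3,-0.5,0.8],[-0.3,-0.5,0.8]]' --grip '[-1,-1,-1,-1,-1,-1]'

```text
clock: 6.82
position: [410.8, 164.3, 212.3]
ee_rot: [-0.455, 0.89, 0.0, 0.0]
contact_force: [0.0, 0.2, 0.2]
gripper_width: 0.3
grasp_force: 0.0
```

```bash
python3 - <<'E'
from h import *
d=get_image("scene");cv2.imwrite("pics/s3.png",cv2.resize(d["image"][150:370,130:450,::-1],None,fx=2.5,fy=2.5))
P=pts(d);p=P[170:260,300:385].reshape(-1,3);p=p[np.isfinite(p[:,0])]
r=p[:,:2]-[503,243];x=r@[.814,-.581];y=r@[.581,.814]
for a in range(-45,45,15):
    m=(x>a)&(x<a+15)&(abs(y)<55)&(p[:,2]>20)&(p[:,2]<150);print(a,m.sum(),np.median(p[m,2]),p[m,2].max())
q=P[300:350,140:205].reshape(-1,3);q=q[np.isfinite(q[:,0])];q=q[q[:,2]>65];print(len(q),q.mean(0),q.max(0),q.min(0))
s=read_state();print(s["clock"],s["position"],s["contact_force"])
E
```

```text
-45 113 57.54399492139632 61.546576516837405
-30 124 57.72624839221055 62.12560527847035
-15 123 57.6749973729591 61.33006905908645
0 113 57.830406884692614 62.29681500719472
15 131 58.06904280112131 62.53187879664448
30 447 43.33835851738411 62.29348213660888
893 [ 565.08793283 -333.56436311  109.99864858] [ 597.85434118 -298.33424554  140.91317889] [ 530.23514107 -365.29088139   65.12429817]
6.875 [405.87834187 159.03256735 211.47794722] [-4.69206497 -4.19014024 -1.91882318]
```

View pics/s3.png

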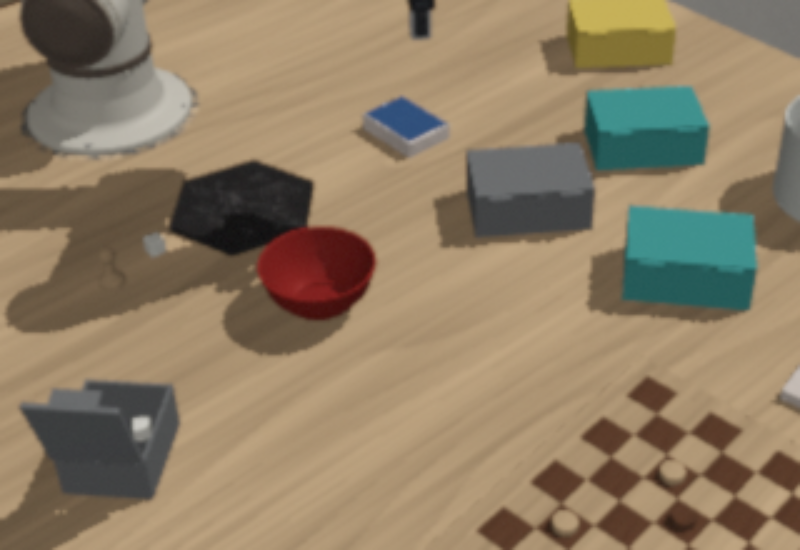

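The crop shows the long box at (530,190) shut. Its lid top is level at about 57.5–58 mm from front to back. The short box at (100,430) is still open with its lid unmoved, and the gripper is clear.

>>> servo_tool --rotation '[[0,0,0],[0,0,0]]' --slide '[[0,0,0],[0,0,0]]' --grip '[-1,-1]'

```text
clock: 7.12
position: [412.6, 166.1, 212.5]
ee_rot: [-0.455, 0.89, 0.0, 0.0]
contact_force: [0.9, -0.2, 0.9]
gripper_width: 0.4
grasp_force: 0.0
```

```bash
python3 -c "
from bench import job_done
print(job_done())"
```

```text
the job is handed in; nothing more can be done
None
```

I swung the long box's lid shut and pressed it flat on the rim, left the short box open with its lid unmoved, and handed the job in at about 7 s with the arm clear; no verdict was returned.

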